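# Crate the thread for an order and post its ticket

## Task

Complete this order's kit: stand the two tall thread spools upright in the two empty cells of the divided crate, one in each. Post the order's ticket too: take the ticket hanger off its little stand, hook it over the long rail well away from the clamped collar, on the side of the collar where the rail is empty, and slide it along the rail until it meets the collar, left hanging there freely. Leave the short spools and the jars where they are.

Things in the scene. Friction and masses are not known exactly. Their poses are not given: they have to be found in the camera images.
- tall0: tall thread spool, 110 mm high, standing: a grey foot disc 52 mm across and 6 mm thick, above it a plain off-white cylinder 44 mm across; about 0.1 kg; origin at the centre of its underside, z along its axis
- tall1: the second tall thread spool, the same as the first
- crate: plywood crate fixed to the table, 143 mm (its x) by 212 mm (its y), 55 mm high, walls, dividers (full height) and floor 5 mm thick, 2 cells along x by 3 along y, each 64 mm square inside; four hold jars. Origin at the centre of its underside
- cell_a (a point): point in the middle of the floor of one empty cell of the crate, 5 mm above the table; its axes are the crate's
- cell_b (a point): point in the middle of the floor of the other empty cell of the crate, 5 mm above the table; its axes are the crate's
- hanger: ticket hanger, 0.09 kg, starts hung on the stand. Origin on the axis of the bar that carries it; y along the bar, z up. Steel V saddle, open below, 16 mm wide (y), top 15 mm above origin; front lip x -20 to -12 mm, down to z -40; back leg x 12 to 15 mm with white ticket plate 60 mm wide (y) down to z -75: 24 mm free between them for the 12 mm bar. Lift off and lower on vertically, either way round
- hanger_tab (a point): grip point on the hanger: in the middle of its black finger tab, 39 mm above the hanger's origin; the tab is 14 mm (x) by 16 mm (y) and reaches from 15 to 54 mm above the origin; pinch it from above
- stand: small fixed T stand: 70 mm round foot, post, and a level bar 12 mm thick and 60 mm long along its y, axis 140 mm above the table. Origin at the centre of its underside
- rail: fixed rail: a level steel bar 12 mm thick along its y, 360 mm long (y -180 to 180 mm), axis 200 mm above the table, on a post at each end. Another ticket hanger is fixed on it at y -145 mm, beyond the collar. Origin on the table below the bar's middle
- rail_end (a point): point on the rail's bar axis at rail y +110 mm, in the middle of the empty part; axes as the rail's
- collar_mid (a point): centre of the dark clamped collar on the rail (26 mm across, 12 mm long along the bar), on the bar's axis, axes as the rail's. Its place along the bar varies; the empty side is its +y side. A hanger that touches it has its origin 14 mm from here
- short0: short thread spool, 45 mm high, otherwise like the tall ones (52 mm foot disc, 44 mm body); not part of the order; origin at the centre of its underside
- short1: short thread spool, 45 mm high, otherwise like the tall ones (52 mm foot disc, 44 mm body); not part of the order; origin at the centre of its underside
- jar0: squat glass button jar with a metal cap, 54 mm across, 50 mm high, already standing in a cell of the crate; origin at the centre of its underside
- jar1: squat glass button jar with a metal cap, 54 mm across, 50 mm high, already standing in a cell of the crate; origin at the centre of its underside
- jar2: squat glass button jar with a metal cap, 54 mm across, 50 mm high, already standing in a cell of the crate; origin at the centre of its underside
- jar3: squat glass button jar with a metal cap, 54 mm across, 50 mm high, already standing in a cell of the crate; origin at the centre of its underside
Mind the look-alikes: they are no part of the job. What is shaped like the hanger but purple is not meant. Leave any blue look-alike of the tall1 alone.

How it is judged (in metres and radians):
On the way, in this order (a step that is already met when the one before it is completed fails the run):
1. the ticket hanger sits on the rail on the collar's empty side, its centre more than 50 mm from the collar's centre (x of hanger in the frame of collar_mid between -0.007 and 0.007 m and z of hanger in the frame of collar_mid between -0.006 and 0.006 m and y of hanger in the frame of collar_mid between 0.05 and 0.234 m and angle between hanger's own z axis and vertical below 0.2 rad), for 0.1 s.
2. the hanger, still on the rail, has been slid up to the collar (x of hanger in the frame of collar_mid between -0.007 and 0.007 m and z of hanger in the frame of collar_mid between -0.006 and 0.006 m and y of hanger in the frame of collar_mid between 0.008 and 0.022 m and angle between hanger's own z axis and vertical below 0.2 rad), for 0.2 s.
At the end, for the whole second after the job is handed in: Both tall spools stand upright (0.08 rad) and still on the floors of the two empty cells, one in each. The hanger hangs still, seated on the rail (6 mm in height, 7 mm across, tilt under 0.2 rad), its centre within 22 mm of the collar's centre (gap up to 8 mm), on the empty side (all of step 2 and ((horizontal distance between tall0 and cell_a below 0.015 m and z of tall0 in the frame of cell_a below 0.005 m and horizontal distance between tall1 and cell_b below 0.015 m and z of tall1 in the frame of cell_b below 0.005 m) or (horizontal distance between tall0 and cell_b below 0.015 m and z of tall0 in the frame of cell_b below 0.005 m and horizontal distance between tall1 and cell_a below 0.015 m and z of tall1 in the frame of cell_a below 0.005 m)) and angle between each of tall0, tall1's own z axis and vertical below 0.08 rad and linear speed of each of tall0, tall1, hanger below 0.02 m/s and angular speed of hanger below 0.3 rad/s); the robot touches nothing.
It fails at once if a short spool was moved more than 40 mm, or a jar in the crate more than 30 mm (distance of any of short0, short1 from where it was at the start of the episode above 0.04 m or distance of any of jar0, jar1, jar2, jar3 from where it was at the start of the episode above 0.03 m).
It fails at once if a tall spool or the hanger was tipped over (more than 1 rad) (angle between any of tall0, tall1, hanger's own z axis and vertical above 1 rad).
It also fails if it takes over 72 s, if anything falls off the work surface, if the arm or the gripper's body presses on something with over 40 N, if the wrist force passes 120 N, or if a joint passes its speed limit or range.

## Robot

A 7-joint arm with a two-finger parallel gripper is mounted at the origin on the work surface. World frame = base frame: x ahead of the robot, y to its left, z up, the work surface at z = 0. Lengths are in m, angles in degrees, forces in N, time in s.
With the tool pointing down it reaches from about 0.4 to 0.925 m from the base axis. Payload 4.1 kg.
Tool frame: the origin (TCP) lies midway between the tips of the shut fingers; the grasp point (between the pads) lies 19 mm behind it (robot.grip_point_offset is the distance from the TCP to the grasp point, in m); z points along the fingers, y is the line along which they close (so a half turn about z gives the same grasp; the last joint's range is limited). The gripper opens to 85 mm and grips with 20 to 120 N. Pads are 22 mm wide; open, the fingers measure 114 mm over their backs; the gripper's body (76 mm by 85 mm) begins 54 mm behind the grasp point. The pads swing forward as they close: fully open they stand 13 mm farther back than shut.
Start: joints at [-72.479, 22.827, 2.584, 88.041, -1.071, 69.15, -2.905], TCP at [0.256, 0.598, 0.231] pointing down, gripper open.
Joint ranges: [-161.44, 161.44], [-28.35, 127.94], [-78.24, 83.42], [0, 140.83], [-78.03, 258.03], [13.02, 114.36], [-168.23, 168.23]. Speed limits (degrees/s): [147.25, 147.25, 180, 180, 180, 180, 180].

## Interface

Orientations are given as [roll, pitch, yaw] about the fixed x, y, z axes, in that order (R = Rz(yaw) Ry(pitch) Rx(roll)).
In Python, from station import readout, grab_frame, robot gives the robot as it stands.
- The arm moves only by the tool move_arm, never from a script. Its argument "plan" is a list of rows, each an object with "rot": the turn, a rotation vector about the tool's x, y, z in degrees, a list of three; "travel": the shift along the tool's x, y, z in cm, a list of three; "hand": the closure, from -1 (fully open) to 1 (shut). In form: [{"rot": [ax, ay, az], "travel": [dx, dy, dz], "hand": hand}, ...]. A call has 1 to 20 rows; each row shifts and turns the commanded pose from where the row before left it, along the tool's axes as they then stand; what a row does not reach is not made up. A row lasts 1/8 s, in which the tool goes at most 62.5 mm and 10.7 degrees, less where a joint would pass 70% of its speed; a pose out of reach is approached as far as the arm can. A call is refused whole if a number of a shift passes 6.25 or a number of a turn 10.7, either way. A call with a gripper value outside its range is refused whole. The fingers move at their own pace and stop on an object; "newtons" is the grip in N (left out, the last holds). Time passes only in rows, so rows that do not move let the fingers close. It gives the time, the measured TCP pose, the force, the opening and the grip force at its end, in the units of the state.
- readout.sense(): the state, without advancing time (a new reading comes with each control period).
- grab_frame(name): name is "scene" or "top" or "wrist"; returns a dict with "color" (480x640x3 uint8, red, green, blue), "mtx" (3x3 intrinsics, pixels), "rvec" (rotation vector, rad) and "tvec" (3), from world to camera coordinates, as OpenCV has them. Camera axes: x right, y down, z forward; pixel columns grow to the right and rows downward; lengths in m; the calibration is good to about 2 mm. A picture is of the moment at which its call begins. There is no depth.
- robot.close_job(): hands the job in; it is judged then, once.
The state is a dict: "t": time; "joint_positions": joint angles; "joint_velocities": joint speeds; "joint_efforts": joint torques, N m; "tcp_pos": TCP position; "eef_rot": TCP orientation; "wrist_force": force on the tool from outside, world axes, zero at the start; "moment": the same for the moment, N m; "finger_gap": finger opening in m; "grasp_force": force on a finger pad.
Only numpy, scipy, OpenCV 4.12 (cv2) and the standard library are available. Lean on these libraries where they do the work, as an engineer would, in place of code of your own. Each camera call takes 0.05 s, during which the arm holds its last target. There are 200 camera calls.

## Working session

There is one attempt and no reset: what is moved stays moved. The work goes in short steps, Python scripts to look and compute and a tool call to move; the robot and the scene stay as the last step left them, time stands still between calls to the robot, and variables do not carry over. Pictures are saved under pics/ and viewed, at most 10 in all, crops included, and the job is handed in when it is done.

Besides the shell and the picture viewer there is one more tool, called as name(argument=value, ...) on one line, values as JSON. move_arm: Moves the arm, as the interface text tells. Its arguments: {"type":"object","properties":{"plan":{"type":"array"},"newtons":{"type":"number"}},"required":["plan"]}

```bash
mkdir -p pics
cat > h.py <<'E'
import numpy as np, cv2, pickle
from station import readout, grab_frame, robot
def shot(name,fn):
    f=grab_frame(name); cv2.imwrite(f'pics/{fn}.png',f['color'][:,:,::-1]); pickle.dump(f,open(f'pics/{fn}.pkl','wb')); return f
def load(fn): return pickle.load(open(f'pics/{fn}.pkl','rb'))
def ray(f,u,v):
    R=cv2.Rodrigues(np.array(f['rvec'],float))[0]; t=np.array(f['tvec'],float).ravel()
    d=R.T@np.linalg.inv(f['mtx'])@np.array([u,v,1.]); return -R.T@t, d/np.linalg.norm(d)
def onz(f,u,v,z):
    o,d=ray(f,u,v); return o+d*(z-o[2])/d[2]
def tri(*obs):
    A=np.zeros((3,3));b=np.zeros(3);L=[]
    for f,u,v in obs:
        o,d=ray(f,u,v);P=np.eye(3)-np.outer(d,d);A+=P;b+=P@o;L.append((o,d))
    x=np.linalg.solve(A,b); return x,[np.linalg.norm((np.eye(3)-np.outer(d,d))@(x-o)) for o,d in L]
def proj(f,p): return cv2.projectPoints(np.array([p],float),np.array(f['rvec'],float),np.array(f['tvec'],float),f['mtx'],None)[0].ravel()
E
python3 - <<'E'
from h import *
for n in ['scene','top','wrist']:
    f=shot(n,n+'0'); o,d=ray(f,320,240); print(n,o.round(3),d.round(3),f['mtx'][0,0])
s=readout.sense(); print(s['t'],s['tcp_pos'],s['eef_rot'],s['finger_gap'])
E
```

```text
scene [1.203 0.687 0.847] [-0.505 -0.616 -0.605] 552.7186284682264
top [ 0.479 -0.023  1.318] [ 0.109 -0.004 -0.994] 463.26635908426374
wrist [0.196 0.622 0.374] [ 0.231 -0.097 -0.968] 340.02662526184923
0.15 [0.25580005 0.59704471 0.23052297] [-1.79916956e+02  6.04600733e-03  1.56810847e+02] 0.08519265415211852
```

View pics/top0.png

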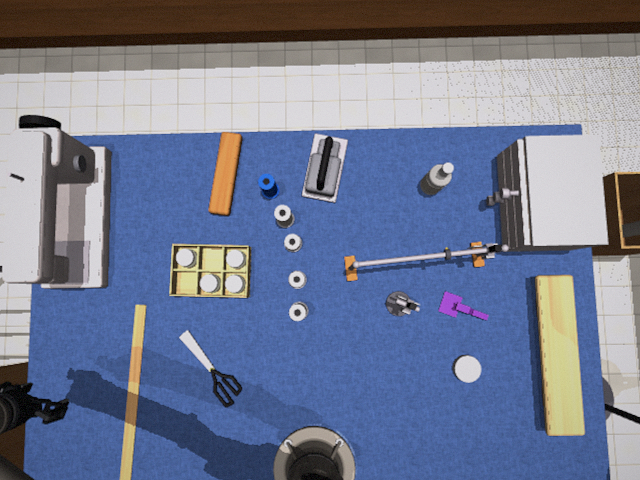

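View pics/scene0.png

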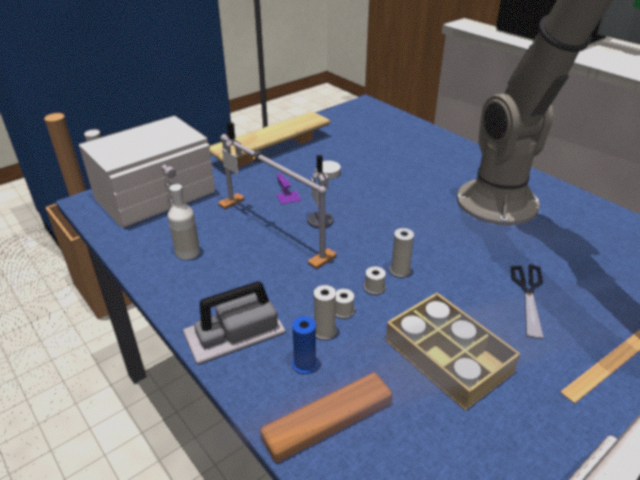

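The top view shows tall white spools at (284,215) and (298,312), short ones at (292,242) and (297,280), and the blue look-alike at (268,185). The empty cells are at (211,257) and (185,283). The hanger on its stand is at (403,302), the purple look-alike at (460,305), and the rail runs (351,265)–(495,248) with its collar near (448,254). In the scene view the tall spools are at (325,312) and (402,252), and the hanger is at (319,185). I'll check these in one close crop.

Run:
```python
from h import *
t=cv2.imread('pics/top0.png');s=cv2.imread('pics/scene0.png')
def c(i,x0,y0,w,h,k): return cv2.resize(i[y0:y0+h,x0:x0+w],None,fx=k,fy=k,interpolation=cv2.INTER_CUBIC)
a=c(t,340,230,200,100,4)
b=c(s,205,115,200,150,2); d=c(t,160,200,200,150,2)
a=a[:,:800]; im=np.vstack([a[:300],np.hstack([b,d])[:300]])
im=np.vstack([a[:300],np.hstack([c(s,210,120,133,100,3)[:300,:399],c(t,160,200,160,120,2.5)[:300,:400]])])if 1 else im
cv2.imwrite('pics/crop0.png',im); print(im.shape)
```

```text
Traceback (most recent call last):
ValueError: all the input array dimensions except for the concatenation axis must match exactly, but along dimension 1, the array at index 0 has size 800 and the array at index 1 has size 799
```

Run:
```python
from h import *
t=cv2.imread('pics/top0.png');s=cv2.imread('pics/scene0.png')
def c(i,x0,y0,w,h,k): return cv2.resize(i[y0:y0+h,x0:x0+w],None,fx=k,fy=k,interpolation=cv2.INTER_CUBIC)
im=np.vstack([c(t,340,235,200,75,4),np.hstack([c(s,215,120,134,100,3)[:300,:400],c(t,160,200,160,120,2.5)])])
cv2.imwrite('pics/crop0.png',im)
```

```text
(no output)
```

View pics/crop0.png

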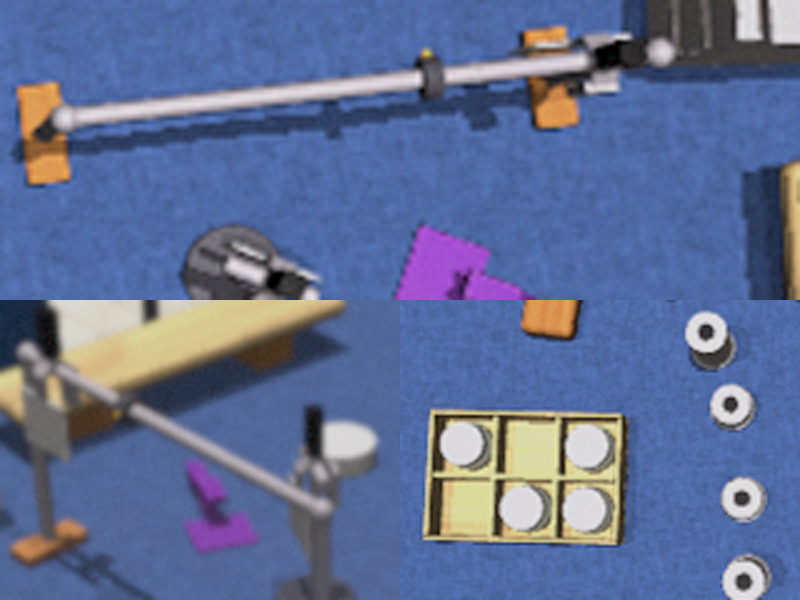

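The crop confirms the choice. The grey hanger with the black tab is on the stand, tab at about (410,305) top and (319,163) scene, and the purple one lies on the table. The collar is at (447.5,254) and the rail is empty on its left (+y). The empty cells are centre-far and left-near.

Run:
```python
from h import *
t=load('top0');s=load('scene0')
im=t['color']; hsv=cv2.cvtColor(im,cv2.COLOR_RGB2HSV)
def show(n,r): print(n,r[0].round(4),np.round(r[1],4))
show('railL',tri((t,355.5,264.2),(s,322.3,189)))
show('railR',tri((t,505,248),(s,225,138.3)))
show('collar',tri((t,447.5,253.75),(s,256.7,156)))
show('tab',tri((t,410.5,304.5),(s,319.3,160)))
# whites in spool area, top
m=((hsv[...,1]<60)&(hsv[...,2]>140)).astype(np.uint8)
n,l,st,ce=cv2.connectedComponentsWithStats(m)
for i in range(1,n):
    x,y,w,h,a=st[i]
    if a>60 and 160<x<320 and 190<y<330:
        c=cv2.minEnclosingCircle(cv2.findContours((l==i).astype(np.uint8),0,2)[0][0]); print(st[i],np.round(c[0],2),round(c[1],2),[onz(t,*c[0],z)[:2].round(4) for z in(.11,.05)])
m=((hsv[...,0]>15)&(hsv[...,0]<35)&(hsv[...,1]>50)).astype(np.uint8); m[:,:150]=0;m[:,270:]=0;m[:235]=0;m[305:]=0
m=cv2.morphologyEx(m,3,np.ones((3,3)))
c=max(cv2.findContours(m,0,2)[0],key=cv2.contourArea); r=cv2.minAreaRect(c); b=cv2.boxPoints(r); print(r)
P=np.array([onz(t,*p,.055)[:2] for p in b]);print(P.round(4),P.mean(0).round(4))
show('tallfar',tri((t,282.9,213.3),(s,325,292)))
show('tallnear',tri((t,297.6,312.4),(s,402.5,235)))
```

```text
railL [ 0.5413 -0.1118  0.2009] [0. 0.]
railR [ 0.5719 -0.4732  0.1948] [0.0024 0.0024]
collar [ 0.5629 -0.3354  0.1968] [0.0006 0.0006]
tab [ 0.4419 -0.2435  0.1821] [0.0002 0.0002]
[274 205  17  16 189] [282.  212.5] 8.38 [array([0.6868, 0.0711]), array([0.6971, 0.0758])]
[284 234  17  16 183] [291.92 241.79] 8.55 [array([0.6085, 0.0459]), array([0.6149, 0.0494])]
[176 248  18  19 251] [185.16 256.26] 9.98 [array([0.576 , 0.3267]), array([0.5808, 0.3441])]
[226 249  18  19 257] [235.19 257.81] 9.73 [array([0.5693, 0.1952]), array([0.5738, 0.206 ])]
[288 271  19  18 224] [296.9  279.34] 9.2 [array([0.51  , 0.0344]), array([0.5115, 0.0372])]
[200 274  17  19 251] [208.5  282.83] 9.18 [array([0.5053, 0.265 ]), array([0.5066, 0.2793])]
[225 274  18  19 260] [233.5 283. ] 9.34 [array([0.5036, 0.1997]), array([0.5049, 0.2107])]
[289 302  18  19 212] [297.46 311.37] 9.71 [array([0.4275, 0.0342]), array([0.4249, 0.037 ])]
((210.0806884765625, 270.36846923828125), (79.62478637695312, 52.14268112182617), 1.2730300426483154)
[[0.4741 0.3838]
 [0.6166 0.3825]
 [0.6073 0.1631]
 [0.4652 0.1669]] [0.5408 0.2741]
tallfar [0.685  0.0692 0.1065] [0.0003 0.0003]
tallnear [0.4253 0.0333 0.1023] [0.0012 0.0012]
```

move_arm(plan=[{"rot":[0,0,-7.7],"travel":[0,0,-1],"hand":-1},{"rot":[0,0,-7.7],"travel":[0,0,-1],"hand":-1},{"rot":[0,0,-7.7],"travel":[0,0,-1],"hand":-1},{"rot":[0,0,0],"travel":[-2.4,-4,-0.4],"hand":-1},{"rot":[0,0,0],"travel":[-2.4,-4,-0.4],"hand":-1},{"rot":[0,0,0],"travel":[-2.4,-4,-0.4],"hand":-1},{"rot":[0,0,0],"travel":[-2.4,-4,-0.4],"hand":-1},{"rot":[0,0,0],"travel":[-2.4,-4,-0.4],"hand":-1},{"rot":[0,0,0],"travel":[-2.4,-4,-0.4],"hand":-1},{"rot":[0,0,0],"travel":[-2.4,-4,-0.4],"hand":-1},{"rot":[0,0,0],"travel":[-2.4,-4,-0.4],"hand":-1},{"rot":[0,0,0],"travel":[-2.4,-4,-0.4],"hand":-1},{"rot":[0,0,0],"travel":[0,0,0],"hand":-1},{"rot":[0,0,0],"travel":[0,0,0],"hand":-1}])

```text
t: 1.9
tcp_pos: [0.4709, 0.2377, 0.297]
eef_rot: [180.0, -0.0, 179.9]
wrist_force: [-0.5, 0.9, 0.4]
finger_gap: 0.0856
grasp_force: 0.0
```

Run:
```python
from h import *
shot('wrist','w1');s=readout.sense(); print(s['t'],s['tcp_pos'],s['eef_rot'],s['finger_gap'])
```

```text
1.95 [0.47056004 0.23840359 0.29699547] [ 1.79974366e+02 -4.99080977e-02 -1.79976311e+02] 0.08542140210710147
```

View pics/w1.png

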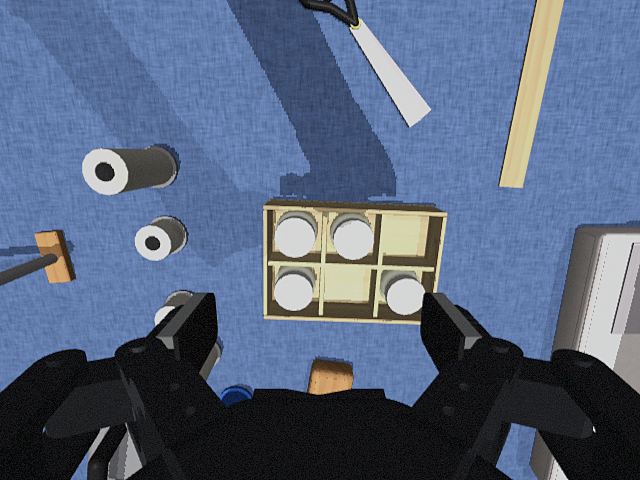

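The wrist view (up is towards the base, right is +y) shows the near tall spool's top at (105,171), a short one at (153,243), and the crate rim from (265,207) to (446,213) down to (437,322). Divider crossings are at about (322,265) and (380,268). The empty cells are upper right (405,238) and lower middle (347,288).

Run:
```python
from h import *
f=load('w1'); t=load('top0')
im=f['color']; hsv=cv2.cvtColor(im,cv2.COLOR_RGB2HSV)
R=np.array([255,455,195,330])
c=cv2.resize(im[195:330,255:455,::-1],None,fx=4,fy=4,interpolation=cv2.INTER_CUBIC); cv2.imwrite('pics/w1c.png',c)
# spool tops
m=((hsv[...,1]<50)&(hsv[...,2]>150)).astype(np.uint8)
for box in [(75,140,65,60),(125,215,55,50)]:
    mm=np.zeros_like(m);x,y,w,h=box;mm[y:y+h,x:x+w]=m[y:y+h,x:x+w]
    k=max(cv2.findContours(mm,0,2)[0],key=cv2.contourArea); print(cv2.minEnclosingCircle(k),cv2.contourArea(k),cv2.fitEllipse(k))
o,d=ray(f,320,240);print(o)
```

```text
((104.40465545654297, 171.55543518066406), 24.87000274658203) 1609.5 ((104.58016204833984, 171.31564331054688), (41.77769088745117, 49.3160400390625), 138.363525390625)
((152.0, 243.0), 18.868061065673828) 948.0 ((152.31463623046875, 242.55963134765625), (32.60365295410156, 37.2697639465332), 129.67396545410156)
[0.40566536 0.23668929 0.44056996]
```

View pics/w1c.png

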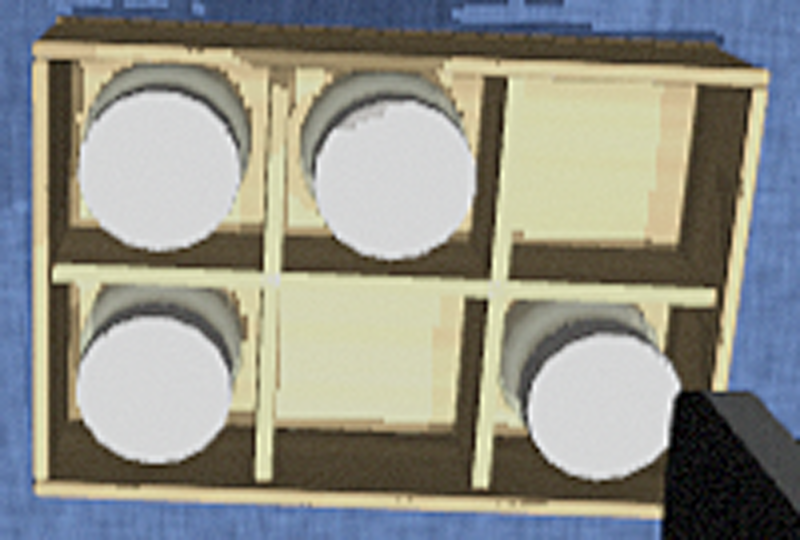

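The crop shows the divider crossings at (272,279) and (497,289), and the rim centre lines clearly. Both empty cells are clear.

Run:
```python
from h import *
f=load('w1'); t=load('top0')
px={'A':(272,279),'B':(497,289),'L':(41,272),'R':(740,298),'TA':(284,57),'TB':(506,68),'TR':(760,77),'TL':(40,48),'BA':(262,493),'BB':(482,503),'BL':(41,489)}
P={k:onz(f,255+u/4-.4,195+v/4-.4,.055) for k,(u,v) in px.items()}
# crate-grid model: fit rigid (affine similarity) to nominal grid
G={'A':(0,-34.5),'B':(0,34.5),'L':(0,-103.5),'R':(0,103.5),'TA':(-69,-34.5),'TB':(-69,34.5),'TR':(-69,103.5),'TL':(-69,-103.5),'BA':(69,-34.5),'BB':(69,34.5),'BL':(69,-103.5)}
K=list(px); M,_=cv2.estimateAffinePartial2D(np.array([G[k] for k in K])/1000,np.array([P[k][:2] for k in K]),ransacReprojThreshold=.01)
print('scale',np.hypot(*M[:,0]),'yaw',np.degrees(np.arctan2(M[1,0],M[0,0])),'c',M[:,2])
for k in K: print(k,((M[:,:2]@(np.array(G[k])/1000)+M[:,2]-P[k][:2])*1000).round(1),end=' ')
for n,g in (('near-left',(-34.5,69)),('far-mid',(34.5,0))): print(n,(M[:,:2]@(np.array(g)/1000)+M[:,2]).round(4))
# scene/top cross check of crate rim height
print('tall near',tri((f,104.6,171.4),(t,297.5,311.6)),onz(f,104.6,171.4,.11))
print('short',tri((f,152.3,242.6),(t,296.9,279.3)))
# measured rim height: crossing A & B in top view from crop0 (498,478),(558,480)
for k,u,v in (('A',558,480),('B',498,478)):
    print(k,tri((f,255+px[k][0]/4-.4,195+px[k][1]/4-.4),(t,160+(u-400)/2.5-.3,200+(v-300)/2.5-.3)))
```

```text
scale 0.9969057898771265 yaw -2.095291948043233 c [0.53800697 0.27560907]
A [ 1.6 -0.4] B [0.9 1.1] L [ 1.3 -0.3] R [ 0.6 -3.1] TA [-0.3 -1.1] TB [-1.  4.] TR [-1.2 -0.3] TL [-0.2 -0.2] BA [0.1 0. ] BB [-0.8  0.1] BL [-1.   0.1] near-left [0.5062 0.3456]
far-mid [0.5724 0.2744]
tall near (array([0.4250975 , 0.03376396, 0.11089638]), [np.float64(0.0018281727088328122), np.float64(0.0018281727088329124)]) [0.42334086 0.03290869 0.11      ]
short (array([0.51122425, 0.03719752, 0.04557549]), [np.float64(0.000561672342640977), np.float64(0.0005616723426409184)])
A (array([0.53686191, 0.24095785, 0.04827165]), [np.float64(0.0009013770528916868), np.float64(0.0009013770528916924)])
B (array([0.5403398 , 0.30843615, 0.04741517]), [np.float64(0.00190562934117028), np.float64(0.001905629341170385)])
```

move_arm(plan=[{"rot":[0,0,0],"travel":[0.7,-2.5,0],"hand":-1},{"rot":[0,0,0],"travel":[0.8,-4,0],"hand":-1},{"rot":[0,0,0],"travel":[0.8,-4,0],"hand":-1},{"rot":[0,0,0],"travel":[0.8,-4,0],"hand":-1},{"rot":[0,0,0],"travel":[0.8,-4,1],"hand":-1},{"rot":[0,0,0],"travel":[0.75,-2,2],"hand":-1},{"rot":[0,0,0],"travel":[0,0,3],"hand":-1},{"rot":[0,0,0],"travel":[0,0,3.5],"hand":-1},{"rot":[0,0,0],"travel":[0,0,3.5],"hand":-1},{"rot":[0,0,0],"travel":[0,0,3],"hand":-1},{"rot":[0,0,0],"travel":[0,0,3],"hand":-1},{"rot":[0,0,0],"travel":[0,0,2.5],"hand":-1},{"rot":[0,0,0],"travel":[0,0,1.6],"hand":-1},{"rot":[0,0,0],"travel":[0,0,0],"hand":-1},{"rot":[0,0,0],"travel":[0,0,0],"hand":-1}], newtons=35)

```text
t: 3.82
tcp_pos: [0.4248, 0.0323, 0.067]
eef_rot: [180.0, 0.1, 179.9]
wrist_force: [0.3, 0.4, 1.1]
finger_gap: 0.0854
grasp_force: 0.0
```

move_arm(plan=[{"rot":[0,0,0],"travel":[0,0,0],"hand":1},{"rot":[0,0,0],"travel":[0,0,0],"hand":1},{"rot":[0,0,0],"travel":[0,0,0],"hand":1},{"rot":[0,0,0],"travel":[0,0,0],"hand":1},{"rot":[0,0,0],"travel":[0,0,0],"hand":1},{"rot":[0,0,0],"travel":[0,0,0],"hand":1},{"rot":[0,0,0],"travel":[0,0,0],"hand":1},{"rot":[0,0,0],"travel":[0,0,-0.5],"hand":1},{"rot":[0,0,0],"travel":[0,0,-1.5],"hand":1},{"rot":[0,0,0],"travel":[0,0,-2.5],"hand":1},{"rot":[0,0,0],"travel":[0,0,-2.5],"hand":1},{"rot":[0,0,0],"travel":[0,0,-2],"hand":1},{"rot":[0,0,0],"travel":[0,0,-1],"hand":1},{"rot":[0,0,0],"travel":[0,0,0],"hand":1}])

```text
t: 5.58
tcp_pos: [0.4247, 0.0322, 0.1665]
eef_rot: [180.0, 0.0, 179.9]
wrist_force: [0.9, 0.7, -1.7]
finger_gap: 0.043
grasp_force: 35.5
```

move_arm(plan=[{"rot":[0,0,0],"travel":[-0.4,1.5,0],"hand":1},{"rot":[0,0,0],"travel":[-0.8,3,0],"hand":1},{"rot":[0,0,0],"travel":[-0.8,3.5,0],"hand":1},{"rot":[0,0,0],"travel":[-0.8,3.5,0],"hand":1},{"rot":[0,0,0],"travel":[-0.8,3.5,0],"hand":1},{"rot":[0,0,0],"travel":[-0.8,3.5,0],"hand":1},{"rot":[0,0,0],"travel":[-0.8,3.5,0],"hand":1},{"rot":[0,0,0],"travel":[-0.8,3.5,0],"hand":1},{"rot":[0,0,0],"travel":[-0.8,2.8,0],"hand":1},{"rot":[0,0,0],"travel":[-0.8,2,0],"hand":1},{"rot":[0,0,0],"travel":[-0.6,1,0],"hand":1},{"rot":[0,0,0],"travel":[0,0,0],"hand":1},{"rot":[0,0,0],"travel":[0,0,0],"hand":1},{"rot":[0,0,0],"travel":[0,0,0],"hand":1}])

```text
t: 7.32
tcp_pos: [0.507, 0.3441, 0.1664]
eef_rot: [-180.0, -0.0, 179.8]
wrist_force: [0.5, -0.9, -1.4]
finger_gap: 0.0433
grasp_force: 35.6
```

Run:
```python
from h import *
s=readout.sense(); print(s['t'],s['tcp_pos'].round(4) if hasattr(s['tcp_pos'],'round') else s['tcp_pos'])
f=shot('wrist','w2'); g=shot('scene','s2')
c=cv2.resize(g['color'][180:420,340:560,::-1],None,fx=2,fy=2,interpolation=cv2.INTER_CUBIC)
w=cv2.resize(f['color'][100:400,140:440,::-1],(480,480)); cv2.imwrite('pics/v2.png',np.hstack([c[:480,:320],w]) if 0 else np.hstack([cv2.resize(c,(400,436)),cv2.resize(w,(400,436))]))
```

```text
7.325 [0.507  0.3441 0.1664]
```

View pics/v2.png

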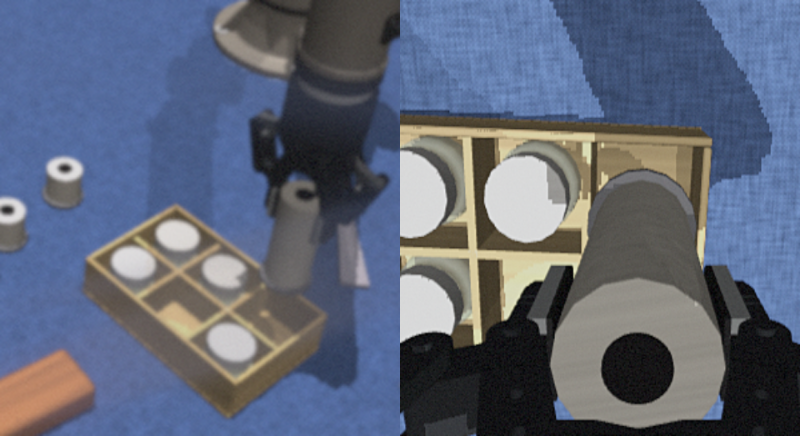

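The spool hangs straight over the near-left cell, its foot centred on the cell in both views. Lowering it.

move_arm(plan=[{"rot":[0,0,0],"travel":[0,0.1,1.5],"hand":1},{"rot":[0,0,0],"travel":[0,0,2],"hand":1},{"rot":[0,0,0],"travel":[0,0,2],"hand":1},{"rot":[0,0,0],"travel":[0,0,1.5],"hand":1},{"rot":[0,0,0],"travel":[0,0,1],"hand":1},{"rot":[0,0,0],"travel":[0,0,0.7],"hand":1},{"rot":[0,0,0],"travel":[0,0,0.4],"hand":1},{"rot":[0,0,0],"travel":[0,0,0],"hand":1},{"rot":[0,0,0],"travel":[0,0,0],"hand":1}])

```text
t: 8.55
tcp_pos: [0.5075, 0.3464, 0.0759]
eef_rot: [180.0, 0.1, 179.9]
wrist_force: [0.8, -0.6, -1.6]
finger_gap: 0.0433
grasp_force: 35.6
```

move_arm(plan=[{"rot":[0,0,0],"travel":[0,0,0.35],"hand":1},{"rot":[0,0,0],"travel":[0,0,0],"hand":1},{"rot":[0,0,0],"travel":[0,0,0],"hand":-0.2},{"rot":[0,0,0],"travel":[0,0,0],"hand":-0.6},{"rot":[0,0,0],"travel":[0,0,0],"hand":-0.6},{"rot":[0,0,0],"travel":[0,0,-1],"hand":-0.6},{"rot":[0,0,0],"travel":[0,0,-2.5],"hand":-0.6},{"rot":[0,0,0],"travel":[0,0,-4],"hand":-0.8},{"rot":[0,0,0],"travel":[0,0,-4],"hand":-1},{"rot":[0,0,0],"travel":[0,0,-4],"hand":-1},{"rot":[0,0,0],"travel":[0,0,-2],"hand":-1},{"rot":[0,0,0],"travel":[0,0,0],"hand":-1}])

```text
t: 10.05
tcp_pos: [0.5082, 0.3467, 0.2494]
eef_rot: [179.8, 0.2, 179.9]
wrist_force: [0.3, 0.3, -0.0]
finger_gap: 0.0858
grasp_force: 0.0
```

Run:
```python
from h import *
s=readout.sense(); print(s['t'],s['tcp_pos'])
f=shot('wrist','w3'); t=shot('top','t3'); g=load('scene0'); t0=load('top0')
hsv=cv2.cvtColor(f['color'],cv2.COLOR_RGB2HSV); m=((hsv[...,1]<50)&(hsv[...,2]>150)).astype(np.uint8)
for k in cv2.findContours(m,0,2)[0]:
    if cv2.contourArea(k)>300:
        e=cv2.minEnclosingCircle(k);print(np.round(e[0],1),round(e[1],1),cv2.contourArea(k),onz(f,*e[0],.115).round(4),onz(f,*e[0],.055).round(4))
```

```text
10.05 [0.5081611  0.3467217  0.24941282]
[518.7 450.9] 28.7 1140.0 [0.7371 0.5492 0.115 ] [0.8008 0.5932 0.055 ]
[ 51.  311.3] 20.7 1042.5 [0.5806 0.1073 0.115 ] [0.6105 0.0558 0.055 ]
[185.4 276.5] 23.1 1409.5 [0.5478 0.2305 0.115 ] [0.5706 0.2057 0.055 ]
[256.9 268.5] 28.0 1312.0 [0.5406 0.2929 0.115 ] [0.5619 0.2815 0.055 ]
[303.7 271.6] 37.6 2230.5 [0.5435 0.3332 0.115 ] [0.5654 0.3306 0.055 ]
[590.9 301. ] 103.8 10144.5 [0.5718 0.5883 0.115 ] [0.5998 0.6408 0.055 ]
[319.5 223.5] 24.7 674.0 [0.5011 0.3469 0.115 ] [0.5138 0.3472 0.055 ]
[ 19.2 220.2] 23.3 1299.0 [0.4979 0.098  0.115 ] [0.5099 0.0445 0.055 ]
[250.9 211.5] 26.7 1630.5 [0.4909 0.2903 0.115 ] [0.5014 0.2784 0.055 ]
[181.1 212.1] 24.8 1680.5 [0.4913 0.2327 0.115 ] [0.5019 0.2084 0.055 ]
[298.7  37. ] 50.7 2313.0 [0.3625 0.3318 0.115 ] [0.3453 0.3289 0.055 ]
```

move_arm(plan=[{"rot":[0,0,0],"travel":[-0.8,-1.5,0],"hand":-1},{"rot":[0,0,0],"travel":[-1.8,-3,0],"hand":-1},{"rot":[0,0,0],"travel":[-2.2,-3.5,0],"hand":-1},{"rot":[0,0,0],"travel":[-2.2,-3.5,0],"hand":-1},{"rot":[0,0,0],"travel":[-2.2,-3.5,0],"hand":-1},{"rot":[0,0,0],"travel":[-2.2,-3.5,0],"hand":-1},{"rot":[0,0,0],"travel":[-2.2,-3.5,0],"hand":-1},{"rot":[0,0,0],"travel":[-2.2,-3,0],"hand":-1},{"rot":[0,0,0],"travel":[-1.4,-2,0],"hand":-1},{"rot":[0,0,0],"travel":[-0.6,-0.7,0],"hand":-1},{"rot":[0,0,0],"travel":[0,0,0],"hand":-1},{"rot":[0,0,0],"travel":[0,0,0],"hand":-1}])

```text
t: 11.65
tcp_pos: [0.6841, 0.0709, 0.2467]
eef_rot: [179.9, -0.0, -179.9]
wrist_force: [-0.3, 1.0, -0.8]
finger_gap: 0.0851
grasp_force: 0.0
```

Run:
```python
from h import *
s=readout.sense(); print(s['t'],s['tcp_pos'])
f=shot('wrist','w4'); t0=load('top0')
print('exp',proj(f,(.686,.070,.11)))
hsv=cv2.cvtColor(f['color'],cv2.COLOR_RGB2HSV); m=((hsv[...,1]<50)&(hsv[...,2]>130)).astype(np.uint8)
for k in cv2.findContours(m,0,2)[0]:
    if cv2.contourArea(k)>300:
        e=cv2.minEnclosingCircle(k);print(np.round(e[0],1),round(e[1],1),cv2.contourArea(k),onz(f,*e[0],.11).round(4),tri((f,*e[0]),(t0,282,212.5))[0].round(4))
```

```text
11.65 [0.68410844 0.07093311 0.24672522]
exp [318.47810145 234.08973671]
[221.5 324.5] 78.5 4614.0 [ 0.7708 -0.0181  0.11  ] [0.6475 0.0532 0.3376]
[317.  232.8] 25.7 1935.0 [0.6849 0.0687 0.11  ] [0.6844 0.0696 0.117 ]
[297.5 148.1] 24.7 1620.0 [0.6158 0.0532 0.11  ] [0.6274 0.0592 0.4056]
[616. 105.] 30.0 2160.0 [0.5833 0.2993 0.11  ] [0.6278 0.0446 0.4241]
[458.4 102.1] 37.3 3047.0 [0.5815 0.1774 0.11  ] [0.6274 0.0443 0.4557]
[559.5  19. ] 31.0 2130.0 [0.525  0.2449 0.11  ] [0.6318 0.046  0.4283]
[480.   15.8] 29.6 1956.5 [0.523  0.1869 0.11  ] [0.6326 0.0483 0.4348]
[537.1  50.3] 103.3 5139.0 [0.5455 0.232  0.11  ] [0.6306 0.0454 0.433 ]
[285.3  34.3] 34.8 2232.0 [0.5353 0.0454 0.11  ] [0.6302 0.0595 0.414 ]
```

move_arm(plan=[{"rot":[0,0,0],"travel":[0,-0.2,1.5],"hand":-1},{"rot":[0,0,0],"travel":[0,0,3],"hand":-1},{"rot":[0,0,0],"travel":[0,0,3],"hand":-1},{"rot":[0,0,0],"travel":[0,0,3],"hand":-1},{"rot":[0,0,0],"travel":[0,0,3],"hand":-1},{"rot":[0,0,0],"travel":[0,0,2.5],"hand":-1},{"rot":[0,0,0],"travel":[0,0,1.5],"hand":-1},{"rot":[0,0,0],"travel":[0,0,0.6],"hand":-1},{"rot":[0,0,0],"travel":[0,0,0],"hand":-1},{"rot":[0,0,0],"travel":[0,0,0],"hand":1},{"rot":[0,0,0],"travel":[0,0,0],"hand":1},{"rot":[0,0,0],"travel":[0,0,0],"hand":1},{"rot":[0,0,0],"travel":[0,0,0],"hand":1},{"rot":[0,0,0],"travel":[0,0,0],"hand":1},{"rot":[0,0,0],"travel":[0,0,0],"hand":1},{"rot":[0,0,0],"travel":[0,0,0],"hand":1}])

```text
t: 13.7
tcp_pos: [0.6853, 0.0672, 0.0667]
eef_rot: [180.0, 0.1, 179.9]
wrist_force: [-0.4, 0.5, 5.7]
finger_gap: 0.0434
grasp_force: 35.8
```

move_arm(plan=[{"rot":[0,0,0],"travel":[0,0,-0.7],"hand":1},{"rot":[0,0,0],"travel":[0,0,-2],"hand":1},{"rot":[0,0,0],"travel":[0,0,-3],"hand":1},{"rot":[0,0,0],"travel":[0,0,-3],"hand":1},{"rot":[0,0,0],"travel":[0,0,-1.5],"hand":1},{"rot":[0,0,0],"travel":[0.7,1.2,0],"hand":1},{"rot":[0,0,0],"travel":[1.4,2.5,0],"hand":1},{"rot":[0,0,0],"travel":[1.8,3.4,0],"hand":1},{"rot":[0,0,0],"travel":[1.8,3.4,0],"hand":1},{"rot":[0,0,0],"travel":[1.8,3.4,0],"hand":1},{"rot":[0,0,0],"travel":[1.8,3.4,0],"hand":1},{"rot":[0,0,0],"travel":[1.4,2.4,0],"hand":1},{"rot":[0,0,0],"travel":[0.6,1,0],"hand":1},{"rot":[0,0,0],"travel":[0,0,0],"hand":1},{"rot":[0,0,0],"travel":[0,0,0],"hand":1},{"rot":[0,0,0],"travel":[0,0,0],"hand":1}])

```text
t: 15.7
tcp_pos: [0.5728, 0.2723, 0.1678]
eef_rot: [-180.0, 0.0, 179.8]
wrist_force: [-0.6, -0.8, -1.6]
finger_gap: 0.0438
grasp_force: 35.9
```

Run:
```python
from h import *
s=readout.sense(); print(s['t'],s['tcp_pos'],s['grasp_force'])
f=shot('wrist','w5'); g=shot('scene','s5')
c=cv2.resize(g['color'][240:420,360:540,::-1],(400,400),interpolation=cv2.INTER_CUBIC)
w=cv2.resize(f['color'][80:420,150:490,::-1],(400,400)); cv2.imwrite('pics/v5.png',np.hstack([c,w]))
```

```text
15.7 [0.57281563 0.2722684  0.16779845] 35.85105299949646
```

View pics/v5.png

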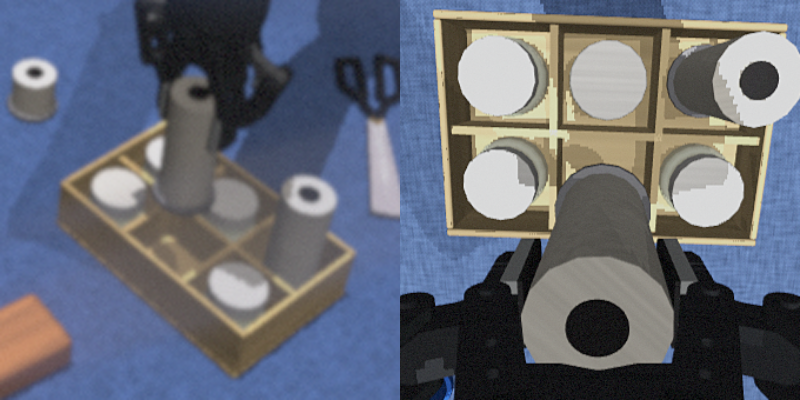

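The first spool stands upright in its cell. The second is centred above the far-middle cell. Lowering it.

move_arm(plan=[{"rot":[0,0,0],"travel":[0,0.2,1.5],"hand":1},{"rot":[0,0,0],"travel":[0,0,2],"hand":1},{"rot":[0,0,0],"travel":[0,0,2],"hand":1},{"rot":[0,0,0],"travel":[0,0,1.5],"hand":1},{"rot":[0,0,0],"travel":[0,0,1],"hand":1},{"rot":[0,0,0],"travel":[0,0,0.8],"hand":1},{"rot":[0,0,0],"travel":[0,0,0.5],"hand":1},{"rot":[0,0,0],"travel":[0,0,0.25],"hand":1},{"rot":[0,0,0],"travel":[0,0,0],"hand":1},{"rot":[0,0,0],"travel":[0,0,0],"hand":1}])

```text
t: 17.05
tcp_pos: [0.5723, 0.2762, 0.0727]
eef_rot: [180.0, 0.0, 179.9]
wrist_force: [0.4, 0.2, -1.9]
finger_gap: 0.0433
grasp_force: 35.9
```

move_arm(plan=[{"rot":[0,0,0],"travel":[0,0,0.1],"hand":1},{"rot":[0,0,0],"travel":[0,0,0],"hand":-0.2},{"rot":[0,0,0],"travel":[0,0,0],"hand":-0.6},{"rot":[0,0,0],"travel":[0,0,0],"hand":-0.6},{"rot":[0,0,0],"travel":[0,0,-1],"hand":-0.6},{"rot":[0,0,0],"travel":[0,0,-3],"hand":-0.6},{"rot":[0,0,0],"travel":[0,0,-5],"hand":-0.6},{"rot":[0,0,0],"travel":[0,0,-5],"hand":-0.6},{"rot":[0,0,0],"travel":[0,0,-5],"hand":-0.6},{"rot":[0,0,0],"travel":[0,0,-5],"hand":-0.6},{"rot":[0,0,0],"travel":[1.5,-2,-3],"hand":-0.6},{"rot":[0,0,0],"travel":[2,-4,0],"hand":-0.6},{"rot":[0,0,0],"travel":[2,-5,0],"hand":-0.6},{"rot":[0,0,0],"travel":[2,-5,0],"hand":-0.6},{"rot":[0,0,0],"travel":[2,-5,0],"hand":-0.6},{"rot":[0,0,0],"travel":[2,-5,0],"hand":-0.6},{"rot":[0,0,0],"travel":[1,-5,0],"hand":-0.6},{"rot":[0,0,0],"travel":[0,-5,0],"hand":-0.6},{"rot":[0,0,0],"travel":[0,-4,0],"hand":-0.6},{"rot":[0,0,0],"travel":[0,-2,0],"hand":-0.6}])

```text
t: 19.55
tcp_pos: [0.4456, -0.1467, 0.3422]
eef_rot: [180.0, 0.1, 179.7]
wrist_force: [1.1, 0.5, 0.9]
finger_gap: 0.068
grasp_force: 0.0
```

Run:
```python
from h import *
f=shot('wrist','w6'); print(readout.sense()['tcp_pos'])
for n,p in (('tab',(.442,-.2435,.194)),('collar',(.5629,-.3354,.2)),('L',(.5413,-.1118,.2))): print(n,proj(f,p).round(1))
```

```text
[ 0.44539451 -0.14890937  0.34223984]
tab [209.2 225.1]
collar [121.8 351.3]
L [357.6 329.8]
```

View pics/w6.png

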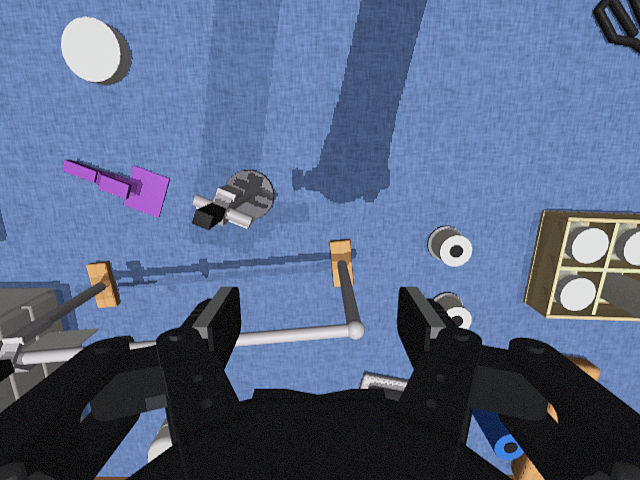

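The stand's bar runs from about (195,200) to (248,223) with the hanger's black tab at (208,216). The purple look-alike is at (120,185) and the rail's +y end is at (356,330).

Run:
```python
from h import *
f=load('w6'); im=f['color'].astype(int)
V=im.max(2); sat=V-im.min(2)
for y in range(180,236):
    print(y,''.join('#' if V[y,x]<45 else ('w' if sat[y,x]<25 and V[y,x]>170 else ('g' if sat[y,x]<25 and V[y,x]>110 else ('d' if sat[y,x]<25 else '.'))) for x in range(185,280)))
```

```text
180 ...........................................ggggggdddddddddddddggddddddddddddddgggggd...........
181 ..........................................ggggggggddddddddddddggddddddddddddddgggggg#..........
182 ..........................................ggggggggddddddddddddgddddddddddddddgggggggd#.........
183 .........................................dggggggdddddddddddddddddddddddddddddgggggggg#.........
184 .........................................dddggggdddddddddddddddddddddddddddddggggggggdd........
185 .........................................dddddggdddddddddddddddddddddddddddddgggggggggd........
186 ......................................dddddddddggggddddddddddddddddddddddddgdgggggggggdd.......
187 ....................................ddddddddddddddggggdddddddddddddddddddddgdgggggggggd#.......
188 .................................wwgddddddddddddddddggdggdddddddddddddddddddddddgggggggd.......
189 ................................wwwwwddddddddddddddddddgggddddddddddddddddddddddgggggggdd......
190 ................................wwwwwwwwgddddddddddddddddgggdddddddddddddddddddddddgggggd......

[... 3799 characters left out ...]

229 .......................d.......................................................................
230 ...............................................................................................
231 ...............................................................................................
232 ...............................................................................................
233 ...............................................................................................
234 ...............................................................................................
235 ...............................................................................................
```

Run:
```python
from h import *
f=load('w6'); t=load('top0'); s=load('scene0')
a=onz(f,195,200.5,.146);b=onz(f,249,223,.146); print(a,b,(a+b)/2,np.linalg.norm(a-b))
print('yaw of +y axis',np.degrees(np.arctan2(-(b-a)[0],(b-a)[1])))
C=[onz(f,*p,.194) for p in((196,210.5),(212,216),(208,228.5),(192,222))]
C=np.array(C);print(C,C.mean(0)); 
c=proj(t,C.mean(0));print('top px',c,'scene',proj(s,C.mean(0)))
print([np.linalg.norm(C[i]-C[(i+1)%4]) for i in range(4)])
for e in (C[1]-C[0],C[2]-C[3]): print(np.degrees(np.arctan2(-e[0],e[1])))
# heights: scene tab top black
V=s['color'].max(2)
for y in range(146,182,2): print(y,''.join('#' if v<50 else '.' for v in V[y,305:340]))
# collar in wrist & rail line
print(tri((t,410,305),(f,202.3,219.3)))
```

```text
[ 0.42704464 -0.27135894  0.146     ] [ 0.4502736  -0.21863345  0.146     ] [ 0.43865912 -0.24499619  0.146     ] 0.05761564417762764
yaw of +y axis -23.776570137144773
[[ 0.42907656 -0.25383712  0.194     ]
 [ 0.4339746  -0.24039507  0.194     ]
 [ 0.44508729 -0.24486264  0.194     ]
 [ 0.43920387 -0.25832565  0.194     ]] [ 0.43683558 -0.24935512  0.194     ]
top px [413.93863339 306.77561763] scene [319.28756573 154.20476115]
[np.float64(0.014306620239110411), np.float64(0.011977099460162602), np.float64(0.014692427099051313), np.float64(0.011077422385522416)]
-20.02083521027261
-23.60561980681775
146 ...................................
148 ...................................
150 ...................................
152 ...................................
154 ...................................
156 ..............#....................
158 .............####..................
160 .............####..................
162 .............###...................
164 .............###...................
166 .............###...................
168 .............###...................
170 .............###...................
172 ...................................
174 ...................................
176 ...................................
178 ...................................
180 ...................................
(array([ 0.43862755, -0.24349042,  0.19787841]), [np.float64(0.004870660660956803), np.float64(0.004870660660956849)])
```

move_arm(plan=[{"rot":[0,0,0],"travel":[0.3,-2.5,0],"hand":-0.3},{"rot":[0,0,0],"travel":[0.3,-3,0],"hand":-0.3},{"rot":[0,0,0],"travel":[0.2,-3,0],"hand":-0.3},{"rot":[0,0,0],"travel":[0,-1.4,0],"hand":-0.3},{"rot":[0,0,7.4],"travel":[0,0,0],"hand":-0.3},{"rot":[0,0,7.4],"travel":[0,0,0],"hand":-0.3},{"rot":[0,0,7.4],"travel":[0,0,0],"hand":-0.3},{"rot":[0,0,0],"travel":[0,0,2.5],"hand":-0.3},{"rot":[0,0,0],"travel":[0,0,2.5],"hand":-0.3},{"rot":[0,0,0],"travel":[0,0,2.5],"hand":-0.3},{"rot":[0,0,0],"travel":[0,0,0],"hand":-0.3},{"rot":[0,0,0],"travel":[0,0,0],"hand":-0.3}])

```text
t: 21.1
tcp_pos: [0.4389, -0.2428, 0.2675]
eef_rot: [180.0, 0.1, 157.7]
wrist_force: [-0.3, 0.3, 0.1]
finger_gap: 0.0558
grasp_force: 0.0
```

Run:
```python
from h import *
f=shot('wrist','w7'); s=readout.sense();print(s['t'],s['tcp_pos'],s['eef_rot'],s['finger_gap'])
p=proj(f,(.4385,-.248,.194)); print(p)
cx,cy=map(int,p); im=f['color'].astype(int); V=im.max(2); sat=V-im.min(2)
for y in range(cy-44,cy+44,2):
    print(y,''.join('#' if V[y,x]<45 else ('w' if sat[y,x]<25 and V[y,x]>170 else ('g' if sat[y,x]<25 and V[y,x]>110 else ('d' if sat[y,x]<25 else '.'))) for x in range(cx-70,cx+70)))
print(cx-70)
```

```text
21.15 [ 0.43898831 -0.24297942  0.26765301] [1.79966935e+02 1.33300121e-01 1.57726529e+02] 0.05564492998158875
[312.82696709 254.90381058]
210 ...............................................ggggggdggggggggggggggggggggggggggggdddddddddddddddggggggg....................................
212 ...............................................ggggdddddddgwwwwgwwwwwwwwwwwwwwwwwwgddddddddddddddgdddggg....................................
214 ................................................ggdddddddddwwwgggggwwwwwwwwwwwwwwwgdddddddddddddddddgggg....................................
216 ................................................gdddgdddgddgggggggggggggggggggggwwgdddddddgdddddddggggg.....................................
218 .................................................ggggggggggggggggggggggggggggggggwggggggggggggggggggggg.....................................
220 .................................................ggggggggggggggggggggggggggggggggggggggggggggggggggggg......................................
222 ..................................................dgggggggggggggggggggggggggggggggggggg
[... 4722 characters left out ...]
....................................................................................................................
290 ddddd########...............................................................................................................................
292 dddd#########d..............................................................................................................................
294 dd############..............................................................................................................................
296 d#############..............................................................................................................................
242
```

move_arm(plan=[{"rot":[0,0,0],"travel":[-0.15,-0.6,1],"hand":-0.3},{"rot":[0,0,0],"travel":[0,0,2.5],"hand":-0.3},{"rot":[0,0,0],"travel":[0,0,2.5],"hand":-0.3},{"rot":[0,0,0],"travel":[0,0,2.2],"hand":-0.3},{"rot":[0,0,0],"travel":[0,0,1.5],"hand":-0.3},{"rot":[0,0,0],"travel":[0,0,0.8],"hand":-0.3},{"rot":[0,0,0],"travel":[0,0,0],"hand":-0.3},{"rot":[0,0,0],"travel":[0,0,0],"hand":0.2},{"rot":[0,0,0],"travel":[0,0,0],"hand":0.4},{"rot":[0,0,0],"travel":[0,0,0],"hand":0.6},{"rot":[0,0,0],"travel":[0,0,0],"hand":1},{"rot":[0,0,0],"travel":[0,0,0],"hand":1},{"rot":[0,0,0],"travel":[0,0,0],"hand":1},{"rot":[0,0,0],"travel":[0,0,0],"hand":1}], newtons=40)

```text
t: 22.9
tcp_pos: [0.4376, -0.2489, 0.1617]
eef_rot: [180.0, 0.0, 157.7]
wrist_force: [-0.3, 1.0, 6.6]
finger_gap: 0.0148
grasp_force: 40.6
```

move_arm(plan=[{"rot":[0,0,0],"travel":[0,0,-0.5],"hand":1},{"rot":[0,0,0],"travel":[0,0,-1.5],"hand":1},{"rot":[0,0,0],"travel":[0,0,-2.5],"hand":1},{"rot":[0,0,0],"travel":[0,0,-3],"hand":1},{"rot":[0,0,0],"travel":[0,0,-3],"hand":1},{"rot":[0,0,0],"travel":[0,0,-3],"hand":1},{"rot":[0,0,0],"travel":[0,0,-2.5],"hand":1},{"rot":[0,0,0],"travel":[0,0,-1],"hand":1},{"rot":[0,0,-6.9],"travel":[0,0,0],"hand":1},{"rot":[0,0,-6.9],"travel":[0,0,0],"hand":1},{"rot":[0,0,-6.9],"travel":[0,0,0],"hand":1},{"rot":[0,0,-6.9],"travel":[0,0,0],"hand":1},{"rot":[0,0,0],"travel":[0,0,0],"hand":1},{"rot":[0,0,0],"travel":[0,0,0],"hand":1}])

```text
t: 24.65
tcp_pos: [0.437, -0.2489, 0.331]
eef_rot: [180.0, -0.0, -174.8]
wrist_force: [-0.9, -0.4, -1.8]
finger_gap: 0.0152
grasp_force: 39.9
```

Run:
```python
from h import *
f=shot('wrist','w8');t=shot('top','t8'); s=readout.sense();print(s['t'],s['tcp_pos'],s['eef_rot'],s['finger_gap'],s['grasp_force'])
for n,p in (('collar',(.5629,-.3354,.2)),('L',(.5413,-.1118,.2)),('target',(.552,-.2258,.2))): print(n,proj(f,p).round(1))
```

```text
24.75 [ 0.43715434 -0.24885514  0.3311202 ] [ 1.79986897e+02 -1.63630254e-02 -1.74754219e+02] 0.01584135564551921 39.85286772251129
collar [213.1 358. ]
L [458. 357.]
target [333.2 357.2]
```

View pics/w8.png

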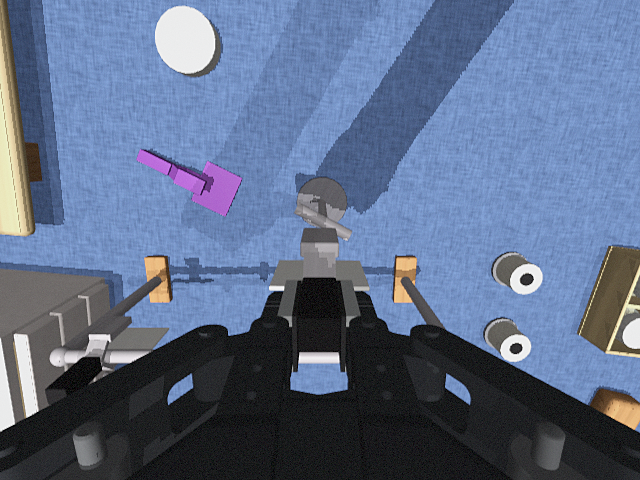

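The hanger is held upright, its ticket on the base side. The rail lies level in the image at row 357, at its left end and between the fingers, which matches my projected rail line within 1 px.

move_arm(plan=[{"rot":[0,0,0],"travel":[-1,0.1,0],"hand":1},{"rot":[0,0,0],"travel":[-2,0.2,0],"hand":1},{"rot":[0,0,0],"travel":[-2.5,0.3,0],"hand":1},{"rot":[0,0,0],"travel":[-2.5,0.3,0],"hand":1},{"rot":[0,0,0],"travel":[-2,0.2,0],"hand":1},{"rot":[0,0,0],"travel":[-1.1,0.1,0],"hand":1},{"rot":[0,0,0],"travel":[-0.5,0,0],"hand":1},{"rot":[0,0,0],"travel":[0,0,0],"hand":1},{"rot":[0,0,0],"travel":[0,0,0],"hand":1},{"rot":[0,0,0],"travel":[0,0,0],"hand":1}])

```text
t: 26.0
tcp_pos: [0.5512, -0.2265, 0.3315]
eef_rot: [180.0, 0.0, -174.7]
wrist_force: [-0.8, 0.5, -0.6]
finger_gap: 0.0153
grasp_force: 39.9
```

Run:
```python
from h import *
s=readout.sense();print(s['t'],s['tcp_pos'],s['eef_rot'])
f=load('w8');t=load('t8'); t0=load('top0')
g=lambda fr,c,y0,y1:fr['color'][y0:y1,c].max(-1)
for c in (130,150,305,315,325,335): print(c,g(f,c,345,370))
# rail line in initial top view: column-wise bright centre
im=t0['color'].astype(int);V=im.max(2);sat=V-im.min(2)
pts=[]
for c in range(362,470,3):
    r=[y for y in range(244,272) if sat[y,c]<40 and V[y,c]>130]
    if 3<=len(r)<=6: pts.append(onz(t0,c,np.mean(r),.2)[:2])
pts=np.array(pts);k=np.polyfit(pts[:,1],pts[:,0],1);print(len(pts),k,np.degrees(np.arctan(k[0])),np.polyval(k,[-.2258,-.3354]))
print(im[246:262,440:456].max(2))
```

```text
26.0 [ 0.55117023 -0.22653566  0.33152351] [ 1.79981304e+02  2.30651751e-02 -1.74730566e+02]
130 [120 111 122 112  89  94 139 170 187 202 214 221 228 233 234 235 241 208
  16  25  30  26  26  35  25]
150 [119 121 116 112  86 103 119  79  11  25  22  23  18  32  25  24  42  22
  29  20  33  24  32  27  31]
305 [ 34  25  27  22  26  14  28 146 193 200 210 229 239 240 237 232 231 214
 196 197 197 189 190 191 196]
315 [ 26  33  26  34  24  17  37 146 190 202 213 229 239 239 238 233 231 214
 202 202 203 198 200 205 211]
325 [ 25  31  18  31  28  16  34 145 192 199 213 228 238 240 236 234 230 212
 201 202 195 187 190 192 197]
335 [ 29  34  26  29  31  30   0 145 192 200 212 228 239 240 235 233 229 215
 198 201 202 203 200 194 191]
34 [-0.09061083  0.53160415] -5.177479465498785 [0.55206407 0.56199502]
[[176 177 173 171 171 167 168 161 159 163 170 173 170 164 166 168]
 [173 171 172 172 177 145 164 137 144 162 164 176 176 165 164 172]
 [164 170 167 170 162 156 210 164 125 150 163 177 177 168 162 172]
 [162 166 170 154 111 101 116  93  67  96 153 173 179 171 169 173]
 [156 157 164 128  44  49  72  72  73  73 127 164 170 155 151 157]
 [143 135 147 102  27  42  83  95  90  87 107 144 152 143 142 149]
 [153 149 138 117 114  80  79 102  98  96 115 169 194 197 203 205]
 [177 181 187 194 206 138  82 112 107 104 110 183 221 217 224 223]
 [208 214 215 221 231 155  73 102 106 106  97 180 223 216 214 207]
 [217 220 217 219 224 152  67  94 103  96  95 148 168 162 163 150]
 [190 187 179 174 165 108  58  89  89  91  88 106 119 113 120  93]
 [150 146 141 133  91  15  50  80  81  83  84 131 155 152 158 146]
 [145 149 146 155 115  29  46  68  67  66  91 149 164 147 151 159]
 [145 142 146 157 128  63  50  61  75  85  97 137 126  97  96  98]
 [143 136 137 143 116  91  82  97  97 103  99  99  98 104 102  96]
 [ 84  93  95 100 103 101  99  99  89  93  93  97  94 100 101  99]]
```

move_arm(plan=[{"rot":[0,0,0],"travel":[-0.1,0,1],"hand":1},{"rot":[0,0,0],"travel":[0,0,1.5],"hand":1},{"rot":[0,0,0],"travel":[0,0,1.5],"hand":1},{"rot":[0,0,0],"travel":[0,0,1.5],"hand":1},{"rot":[0,0,0],"travel":[0,0,1.2],"hand":1},{"rot":[0,0,0],"travel":[0,0,1],"hand":1},{"rot":[0,0,0],"travel":[0,0,0.6],"hand":1},{"rot":[0,0,0],"travel":[0,0,0],"hand":1},{"rot":[0,0,0],"travel":[0,0,0],"hand":1}])

```text
t: 27.12
tcp_pos: [0.553, -0.2263, 0.2488]
eef_rot: [-180.0, 0.1, -174.7]
wrist_force: [0.5, 0.6, -0.8]
finger_gap: 0.0153
grasp_force: 39.9
```

Run:
```python
from h import *
w=shot('wrist','w9');g=shot('scene','s9')
c=cv2.resize(g['color'][110:260,200:350,::-1],(400,400),interpolation=cv2.INTER_CUBIC)
cv2.imwrite('pics/v9.png',np.hstack([c,cv2.resize(w['color'][150:400,200:450,::-1],(400,400))]))
```

```text
(no output)
```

View pics/v9.png

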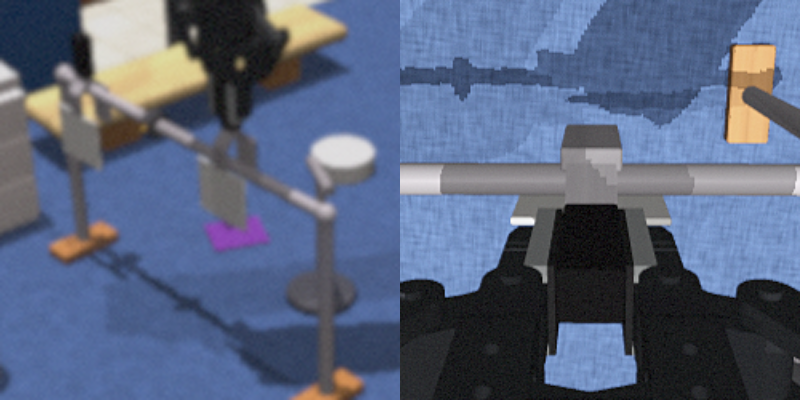

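The hanger straddles the rail, with the ticket on the far side and the lip on the near side, well clear of the collar. Lowering it to its seat.

move_arm(plan=[{"rot":[0,0,0],"travel":[0,0,1],"hand":1},{"rot":[0,0,0],"travel":[0,0,0.9],"hand":1},{"rot":[0,0,0],"travel":[0,0,0.5],"hand":1},{"rot":[0,0,0],"travel":[0,0,0.2],"hand":1},{"rot":[0,0,0],"travel":[0,0,0],"hand":1},{"rot":[0,0,0],"travel":[0,0,0],"hand":1}])

```text
t: 27.98
tcp_pos: [0.5521, -0.2259, 0.2226]
eef_rot: [179.9, -0.1, -174.7]
wrist_force: [-3.9, 1.6, 4.5]
finger_gap: 0.0154
grasp_force: 40.5
```

move_arm(newtons=20, plan=[{"rot":[0,0,0],"travel":[0,0,0],"hand":0.4},{"rot":[0,0,0],"travel":[0,0,0],"hand":0.4},{"rot":[0,0,0],"travel":[0,0,0],"hand":0.4},{"rot":[0,0,0],"travel":[0,0,0],"hand":0.4},{"rot":[0,0,0],"travel":[0,0,0],"hand":0.7},{"rot":[0,0,0],"travel":[0,0,0],"hand":1},{"rot":[0,0,0],"travel":[0,0,0],"hand":1},{"rot":[0,0,0],"travel":[0,0,0],"hand":1},{"rot":[0,0,0],"travel":[0,0,0],"hand":1}])

```text
t: 29.1
tcp_pos: [0.5527, -0.2261, 0.2223]
eef_rot: [180.0, 0.0, -174.7]
wrist_force: [0.1, -0.2, -0.6]
finger_gap: 0.016
grasp_force: 25.6
```

Run:
```python
from h import *
s=readout.sense();print(s['t'],s['tcp_pos'],s['wrist_force'],s['moment'],s['finger_gap'])
f=shot('wrist','w10')
im=f['color'].astype(int);V=im.max(2);sat=V-im.min(2)
p=proj(f,(.552,-.2259,.2));q=proj(f,(.562,-.3354,.2));print(p,q)
# collar dark columns along rail line in this view
for y in range(int(q[1])-14,int(q[1])+14,2): print(y,''.join('#' if V[y,x]<60 else ('w' if sat[y,x]<30 and V[y,x]>110 else ('d' if sat[y,x]<30 else '.')) for x in range(100,330,2)))
```

```text
29.1 [ 0.55274136 -0.22611283  0.22229204] [ 0.07121687 -0.19228803 -0.5960032 ] [-0.00705438 -0.08602626 -0.00276159] 0.01595332269490535
[320.92593905 280.5925855 ] [109.37179507 280.09905476]
266 dddd######ddddddd.......................................................................ddddddddddddddwwwwwwwwwwwww
268 dddd#####wwwwwwwwwwwwwwwwwwwwwwwwwwwwwwwwwwwwwwwwwwwwwwdddddwwddddddddddddddddddddddddddddddddddddddddwwwwwwwwwwwww
270 dwdd####wwwwwwwwwwwwwwwwwwwwwwwwwwwwwwwwwwwwwwwwwwwwwwwwwwwwwwwwwwwwwwwwwwwwwwwwwwwwwwwwwwwwwwwwwwwwwwwwwwwwwwwwwww
272 wdwd####wwwwwwwwwwwwwwwwwwwwwwwwwwwwwwwwwwwwwwwwwwwwwwwwwwwwwwwwwwwwwwwwwwwwwwwwwwwwwwwwwwwwwwwwwwwwwwwwwwwwwwwwwww
274 www####wwwwwwwwwwwwwwwwwwwwwwwwwwwwwwwwwwwwwwwwwwwwwwwwwwwwwwwwwwwwwwwwwwwwwwwwwwwwwwwwwwwwwwwwwwwwwww#############
276 www####wwwwwwwwwwwwwwwwwwwwwwwwwwwwwwwwwwwwwwwwwwwwwwwwwwwwwwwwwwwwwwwwwwwwwwwwwwwwwwwwwwwwwwwwwwwwwwd#############
278 www####wwwwwwwwwwwwwwwwwwwwwwwwwwwwwwwwwwwwwwwwwwwwwwwwwwwwwwwwwwwwwwwwwwwwwwwwwwwwwwwwwwwwwwwwwwwwwwd#############
280 www####wwwwwwwwwwwwwwwwwwwwwwwwwwwwwwwwwwwwwwwwwwwwwwwwwwwwwwwwwwwwwwwwwwwwwwwwwwwwwwwwwwwwwwwwwwwwdd##############
282 www####wwwwwwwwwwwwwwwwwwwwwwwwwwwwwwwwwwwwwwwwwwwwwwwwwwwwwwwwwwwwwwwwwwwwwwwwwwwwwwwwwwwwwwdddddd################
284 www####dwwwwwwwwwwwwwwwwwwwwwwwwwwwwwwwwwwwwwwwwwwwwwwwwwwwwwwwwwwwwwwwwwwwwwwwwwwwwwwwwwwwwwdddddd################
286 www#####wwwwwwwwwwwwwwwwwwwwwwwwwwwwwwwwwwwwwwwwwwwwwwwwwwwwwwwwwwwwwwwwwwwwwwwwwwwwwwwwwwwwdddddd#################
288 www######wwwwwwwwwwwwwwwwwwwwwwwwwwwwwwwwwwwwwwwwwwwwwwwwwwwwwwwwwwwwwwwwwwwwwwwwwwwwwwwwwwwdddddd#################
290 wwwd###########.............................................................................dddddd#################
292 wwwd###########........................................................................#####dddddd#################
```

move_arm(plan=[{"rot":[0,0,0],"travel":[0,-0.3,0],"hand":1},{"rot":[0,0,0],"travel":[0,-0.7,0],"hand":1},{"rot":[0,0,0],"travel":[0,-1,0],"hand":1},{"rot":[0,0,0],"travel":[0,-1,0],"hand":1},{"rot":[0,0,0],"travel":[0,-1,0],"hand":1},{"rot":[0,0,0],"travel":[0,-1,0],"hand":1},{"rot":[0,0,0],"travel":[0,-1,0],"hand":1},{"rot":[0,0,0],"travel":[0,-1,0],"hand":1},{"rot":[0,0,0],"travel":[0,-1,0],"hand":1},{"rot":[0,0,0],"travel":[0,-0.7,0],"hand":1},{"rot":[0,0,0],"travel":[0,-0.3,0],"hand":1},{"rot":[0,0,0],"travel":[0,0,0],"hand":1},{"rot":[0,0,0],"travel":[0,0,0],"hand":1}])

```text
t: 30.78
tcp_pos: [0.5609, -0.3164, 0.2223]
eef_rot: [-179.9, 0.0, -174.7]
wrist_force: [-0.0, -0.7, 1.6]
finger_gap: 0.0156
grasp_force: 25.7
```

Another 5 mm or so to contact.

move_arm(plan=[{"rot":[0,0,0],"travel":[0,-0.2,0],"hand":1},{"rot":[0,0,0],"travel":[0,-0.15,0],"hand":1},{"rot":[0,0,0],"travel":[0,-0.1,0],"hand":1},{"rot":[0,0,0],"travel":[0,0,0],"hand":1},{"rot":[0,0,0],"travel":[0,0,0],"hand":1}])

```text
t: 31.4
tcp_pos: [0.5613, -0.3193, 0.2222]
eef_rot: [179.9, -0.0, -174.7]
wrist_force: [-1.8, 4.5, 4.5]
finger_gap: 0.0153
grasp_force: 26.2
```

Run:
```python
from h import *
s=readout.sense();print(s['t'],s['tcp_pos'],s['wrist_force'])
f=shot('wrist','w11'); im=f['color'].astype(int);V=im.max(2);sat=V-im.min(2)
p=proj(f,(.562,-.3354,.2));print(p)
for y in range(int(p[1])-22,int(p[1])+22,2): print(y,''.join('#' if V[y,x]<60 else ('w' if sat[y,x]<30 and V[y,x]>110 else ('d' if sat[y,x]<30 else '.')) for x in range(250,370)))
```

```text
31.4 [ 0.56126602 -0.31932846  0.22224288] [-1.79085732  4.45488679  4.45421339]
[289.435923   280.62477874]
258 ............................##dd#######d############dwwwwwwwwwwwwwwwwwwwwwwwwwwwwwwwwwwwwwwwwwwwwwwwwwwwwwwwww..........
260 ............................#ddddddddd#d###d##d######wwwwwwwwwwwwwwwwwwwwwwwwwwwwwwwwwwwwwwwwwwwwwwwwwwwwwwwwww.........
262 ...........................d#ddddddd#dddd#dddddddd###wwwwwwwwwwwwwwwwwwwwwwwwwwwwwwwwwwwwwwwwwwwwwwwwwwwwwwwwwww........
264 ..........................wdddddddddddddddddddddddd##wwwwwwwwwwwwwwwwwwwwwwwwwwwwwwwwwwwwwwwwwwwwwwwwwwwwwwwwwww........
266 ..........................ddddddddddddddddddddddddd##wwwwwwwwwwwwwwwwwwwwwwwwwwwwwwwwwddwddddwdddddddddddwdwddddd.......
268 wdddddddddddddwddddddwwddwdddddddddddddddddddddddd##wwwwwwwwwwwwwwwwwwwwwwwwwwwwwwwwwwdddddddddddddddddddddddddddddddddd
270 wwwwwwwwwwwwwwwwwwwwwwwwwwdddddddddddddddddddddddd#dwwwwwwwwwwwwwwwwwwwwwwwwwwwwwwwwwwwwwwwwwwwwwwwwwwwwwwwwwwwwwwwwwwww
272 wwwwwwwwwwwwwwwwwwwwwwwwwwdddddddddddddddddddddddd#dwwwwwwwwwwwwwwwwwwwwwwwwwwwwwwwwwwwwwwwwwwwwwwwwwwwwwwwwwwww
[... 1058 characters left out ...]
d##############################################ddddddddddddd...............
292 .......................##########dddddddddddd################################################dddddddddddd##########.....
294 .....................###########ddddddddddddd################################################ddddddddddddd############..
296 ..................##############ddddddddddddd################################################ddddddddddddd##############
298 .................d#############dddddddddddddd#################################################ddddddddddddd#############
300 .................##############ddddddddddddd##################################################ddddddddddddd#############
```

The collar (cols 276–300) and the hanger saddle (from 302) are touching, and the 4.5 N reaction agrees. Releasing and rising.

move_arm(plan=[{"rot":[0,0,0],"travel":[0,0.05,0],"hand":1},{"rot":[0,0,0],"travel":[0,0,0],"hand":0.5},{"rot":[0,0,0],"travel":[0,0,0],"hand":0.2},{"rot":[0,0,0],"travel":[0,0,0],"hand":0.2},{"rot":[0,0,0],"travel":[0,0,0],"hand":0.2},{"rot":[0,0,0],"travel":[0,0,-0.7],"hand":0.2},{"rot":[0,0,0],"travel":[0,0,-1.5],"hand":0.2},{"rot":[0,0,0],"travel":[0,0,-2.5],"hand":0.2},{"rot":[0,0,0],"travel":[0,0,-3],"hand":0.2},{"rot":[0,0,0],"travel":[0,0,-3],"hand":0.2},{"rot":[0,0,0],"travel":[0,0,-2],"hand":0.2},{"rot":[0,0,0],"travel":[2,0,-1],"hand":0.2},{"rot":[0,0,0],"travel":[4,0,0],"hand":0.2},{"rot":[0,0,0],"travel":[4,0,0],"hand":0.2},{"rot":[0,0,0],"travel":[2,0,0],"hand":0.2},{"rot":[0,0,0],"travel":[0,0,0],"hand":0.2},{"rot":[0,0,0],"travel":[0,0,0],"hand":0.2}])

```text
t: 33.58
tcp_pos: [0.4434, -0.33, 0.3592]
eef_rot: [180.0, 0.0, -174.6]
wrist_force: [-0.0, 0.4, -0.4]
finger_gap: 0.0342
grasp_force: 0.0
```

Run:
```python
from h import *
s=readout.sense();print(s['t'],s['tcp_pos'],s['wrist_force'])
f=shot('wrist','w12');t=shot('top','t12');g=shot('scene','s12')
im=f['color'].astype(int);V=im.max(2);sat=V-im.min(2)
p=proj(f,(.562,-.3354,.2));print('collar',p,'tab top exp',proj(f,(.5607,-.3215,.254)))
for y in range(int(p[1])-36,int(p[1])+50,2): print(y,''.join('#' if V[y,x]<50 else ('w' if sat[y,x]<30 and V[y,x]>110 else ('d' if sat[y,x]<30 else '.')) for x in range(int(p[0])-40,int(p[0])+60)))
hsv=cv2.cvtColor(t['color'],cv2.COLOR_RGB2HSV);m=((hsv[...,1]<60)&(hsv[...,2]>140)).astype(np.uint8)
print('cells exp top px',proj(t,(.5062,.3456,.115)),proj(t,(.5724,.2744,.115)))
for k in cv2.findContours(m,0,2)[0]:
    e=cv2.minEnclosingCircle(k)
    if cv2.contourArea(k)>80 and 160<e[0][0]<320 and 190<e[0][1]<330: print(np.round(e[0],1),round(e[1],1),onz(t,*e[0],.115)[:2].round(4))
print('scene exp tops',proj(g,(.5062,.3456,.115)),proj(g,(.5724,.2744,.115)))
hsv=cv2.cvtColor(g['color'],cv2.COLOR_RGB2HSV);m=((hsv[...,1]<60)&(hsv[...,2]>140)).astype(np.uint8)
for k in cv2.findContours(m,0,2)[0]:
    x,y,w,h=cv2.boundingRect(k)
    if cv2.contourArea(k)>80 and 300<x<540 and 220<y<420: print('scene',(x,y,w,h))
```

```text
33.575 [ 0.44341155 -0.32995888  0.35921818] [-0.03212259  0.43396893 -0.39954896]
collar [302.77175039 341.319846  ] tab top exp [316.42792863 375.81449242]
305 dddddd#############............................ddddddddddddddddddd.............................#####
307 ddddd##############.............................dddddddddddddddddd.............................#####
309 ddddd##############............................ddddddddddddddddddd.............................#####
311 dddd###############............................ddddddddddddddddddd.............................#####
313 ddd################............................ddddddddddddddddddd.............................#####
315 ddd#################............ddw..w.........ddddddddddddddddddd.............................#####
317 dd#################.............ddddddddddddddddddddddddddddddddddddddddddddddddd..............#####
319 ww#################............wddddddddddddddddd#ddddddddddddddddddddddddddddddd..............#####
321 ww#################............ddddddddddddddddwwwwwwwwwwwwwwwwwwwwddddddddddddddw.............###
[... 3504 characters left out ...]
dddddddddddd.............................................###########
cells exp top px [177.08873365 283.04574299] [204.56446234 257.07839804]
[233.5 283. ] 9.3 [0.5035 0.1987]
[209. 283.] 9.5 [0.5047 0.2625]
[296.9 279.3] 9.2 [0.5098 0.0341]
[171.5 279.6] 13.7 [0.5155 0.3602]
[235.2 258.1] 10.0 [0.5682 0.1943]
[205.  255.5] 11.4 [0.5765 0.2733]
[185.2 256.3] 10.0 [0.5755 0.3253]
[291.9 241.8] 8.5 [0.6079 0.0456]
[319.5 205. ] 353.0 [ 0.7039 -0.0284]
scene exp tops [497.98972817 325.39285362] [443.65464852 320.41700723]
scene (454, 356, 32, 23)
scene (401, 315, 25, 19)
scene (426, 301, 51, 38)
scene (525, 294, 18, 43)
scene (387, 292, 125, 45)
scene (333, 288, 22, 16)
scene (365, 266, 21, 14)
```

```bash
python3 -c "
from station import robot
print(robot.close_job())"
```

```text
the job is handed in; nothing more can be done
None
```

I handed the job in at about 34 s on the robot's clock, with both tall spools standing in the two empty cells and the ticket hanger slid along the rail against the collar and released; the judge returned no verdict.

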